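# Scoop the bearing ball out of the sorting pan and leave the broken chip

## Robot

A 6-joint arm with a two-finger parallel gripper is mounted at the origin on the work surface. World frame = base frame: x ahead of the robot, y to its left, z up, the work surface at z = 0. Lengths are in m, angles in rad, forces in N, time in s.
With the tool pointing down it reaches from about 0.225 to 0.725 m from the base axis. Payload 3.1 kg.
Tool frame: the origin (TCP) lies at the very end of the fingers, on their centre line; the grasp point (between the pads) lies 19 mm behind it; z points along the fingers, y is the direction in which the jaws open and shut (so a half turn about z gives the same grasp; the last joint's range is limited). The gripper opens to 85 mm and grips with 20 to 120 N. Pads are 22 mm wide; open, the fingers measure 114 mm over their backs; the gripper's body (76 mm by 85 mm) begins 54 mm behind the grasp point. The pads swing forward as they close: fully open they stand 13 mm farther back than shut.
Start: joints at [-1.262, 0.048, 0.099, 1.622, 0, 1.443], TCP at [0.222, -0.476, 0.231] pointing down, gripper open.
Joint ranges: [-2.91, 2.91], [-0.99, 1.94], [-1.21, 1.42], [-2.12, 2.29], [-1.49, 1.47], [-3.14, 3.14]. Speed limits (rad/s): [2.79, 2.79, 3.14, 3.14, 3.14, 3.14].

## Interface

Orientations are given as a rotation vector (axis times angle).
In Python, from cell import ctrl, jaws, inverse_kinematics, optics, recognise, outline_of, landmark_of gives the robot as it stands. Calls block until the motion is done:
- ctrl.reach(position, orientation): joint-space move of the TCP to a pose.
- ctrl.line_to(position, rotation=None, rate=0.15, until_force=None): straight line of the TCP; rotation=None keeps the orientation; rate is the mean speed in m/s. With until_force (N) it stops when the force on the tool has changed by that much, and returns True; else False.
- ctrl.goto_joints(angles): joint-space move.
- jaws.gripper_to(opening, grasp_force=None): finger opening in m; grasp_force is the grip in N (None keeps the last); returns when the fingers have stopped.
- ctrl.pause(seconds).
- inverse_kinematics(position, orientation): joint angles nearest the present ones, or None.
- ctrl.get_state(): the state.
- optics.grab_frame(name): name is "scene" or "top" or "wrist"; returns (picture, depth): 480x640x3 uint8, blue, green, red; 480x640 float32, m along the optical axis (not along the pixel's ray), 0 where there is no reading.
- optics.camera_model(name): a dict with "intrinsics" (3x3 intrinsics, pixels), "dist_coeffs" ([k1, k2, p1, p2, k3] as OpenCV has them; the pictures are not rectified), "extrinsics" (4x4, takes a point from camera to world coordinates). Camera axes: x right, y up, looking along -z (the intrinsics and any distortion apply to the point x, -y, -z); pixel columns grow to the right and rows downward; lengths in m; the calibration is good to about 2 mm. A picture is of the moment at which its call begins: read the wrist's pose just before it. camera_model takes no time and is no camera call; for the wrist camera it gives the pose at the moment of the call.
A pose or a line that the arm cannot do raises ctrl.PlanningError and nothing moves.
- ctrl.hand_in(): hands the job in, once; it reports no verdict.
Trained networks look in the newest picture that a camera, given by its name, has taken for a name from the list of things; names that differ only in an ending like _2 or _b are one class to them, and where a whole thing is asked for, a point or a joint stands for the part that bears it (a point fixed in the world has none). Each returns a list of dicts, best first, with "score" (0 to 1); they miss things now and then, are a little off and sometimes report something else, mostly with a low value. They report only what shows in the picture. A call takes as long as a camera call. They do not tell look-alikes from the thing itself.
- recognise(name, camera): "centre" ([column, row] in pixels, amid what is visible of it).
- outline_of(name, camera): "pixels" (480x640 bool, what is visible of it) and "centre" ([column, row] in pixels, amid what is visible of it).
- landmark_of(name, camera): "centre" ([column, row] in pixels: a listed point, or the origin of a listed thing).
The state is a dict: "time": time; "joint_pos": joint angles; "qvel": joint speeds; "joint_efforts": joint torques, N m; "position": TCP position; "tcp_rot": TCP orientation; "force": force on the tool from outside, world axes, zero at the start; "wrist_torque": the same for the moment, N m; "gripper_width": finger opening in m.
Only numpy, scipy, OpenCV 4.12 (cv2) and the standard library are available. Lean on these libraries where they do the work, as an engineer would, in place of code of your own. Each camera call takes 0.05 s, during which the arm holds its last target.

## Task

Use the slotted scoop to scoop the big bearing ball out of its bay of the sorting pan, letting the small broken chip drop through the slots and stay behind in that bay. Then set the scoop down flat in the pan's empty bay with the ball still in it and let go. Handle the ball and the chip only with the scoop, never with the gripper.

Things in the scene. Friction and masses are not known exactly. Their poses are not given: they have to be found in the camera images.
- scoop: Steel scoop, floor of three 4 mm tines along x at y = -17, 0, 17 mm, 13 mm slots (not its twin with closed floor). Origin: mid underside; +x out of the mouth, z up. 64 mm wide inside, 70 outside; cheeks 24 mm high, x = -34 to 36; back plate x = -37, 34 mm high; tine tips x = 42, behind them an 8 mm high hump at x = 34: a ball pinned to a wall rides over it and stays in
- scoop_grip (a point): Middle of the scoop's upright wooden handle, at x = -37, y = 0, z = 85 mm of the scoop, same axes. The handle is a bar 16 mm thick along x, 40 mm wide along y, from 30 mm below this point to 30 mm above it; grip it from above across the 16 mm
- pan: Sheet-steel pan fixed to the bench, 216 mm long (x, away from the robot) by 270 mm wide (y, left), 30 mm high; walls and floor 3 mm. Origin: centre of its underside, z up. A 30 mm high divider along x at y = 0 makes two bays, each 210 by 131 mm inside, centred at y = +67 mm (ball and chip) and y = -67 mm (empty)
- ball: Polished steel bearing ball, 28 mm in diameter, about 90 g, lightly oiled and slippery (friction about 0.2), rolling freely on the floor of the pan's +y bay, in its far half. Origin at its centre.
- chip: Small broken-off roller end, dark steel stub 9 mm in diameter and 9 mm long, lying loose in the same bay as the ball. Origin at its centre.
Things that resemble listed ones, but are neither listed nor needed, are in the scene too. What is shaped like the ball but orange or turquoise is not meant.

How it is judged:
By the outcome, as a careful person would: the job done as asked, in the order asked, and still so for the second after the job is handed in, with the robot touching nothing.
It also fails if it takes over 51 s, if anything falls off the work surface, if the arm or the gripper's body presses on something with over 40 N, if the wrist force passes 120 N, or if a joint passes its speed limit or range.

## Working session

There is one attempt and no reset: what is moved stays moved. The work goes in short steps, each a Python script; the robot and the scene stay as the last script left them, time stands still between calls to the robot, and variables do not carry over. Pictures are saved under pics/ and viewed, and the job is handed in when it is done.

```bash
ls; mkdir -p pics
cat > h.py <<'E'
import numpy as np, cv2
from cell import ctrl,jaws,inverse_kinematics,optics,recognise,outline_of,landmark_of
from scipy.spatial.transform import Rotation as R
def ray(cam,px):
    m=optics.camera_model(cam);K=np.array(m["intrinsics"],float);d=np.array(m["dist_coeffs"],float);T=np.array(m["extrinsics"],float)
    u=cv2.undistortPoints(np.array([[px]],float),K,d)[0,0]
    v=T[:3,:3]@np.array([u[0],-u[1],-1.]);return T[:3,3],v
def at_z(cam,px,z):
    o,v=ray(cam,px);return o+v*(z-o[2])/v[2]
def at_d(cam,px,d):
    o,v=ray(cam,px);return o+v*d
def proj(cam,P):
    m=optics.camera_model(cam);K=np.array(m["intrinsics"],float);d=np.array(m["dist_coeffs"],float);T=np.array(m["extrinsics"],float)
    p=(np.atleast_2d(P)-T[:3,3])@T[:3,:3];p=p*[1,-1,-1]
    return cv2.projectPoints(p,np.zeros(3),np.zeros(3),K,d)[0][:,0]
E
python3 - <<'E'
from h import *
for c in("scene","top"):
    im,d=optics.grab_frame(c);cv2.imwrite(f"pics/{c}0.png",im);np.save(f"pics/{c}0.npy",d)
    for n in("scoop","pan","ball","chip"):
        print(c,n,[(np.round(r["centre"]),round(r["score"],2)) for r in recognise(n,c)])
    for n in("scoop","scoop_grip","pan","ball","chip"):
        print(c,'lm',n,[(np.round(r["centre"],1),round(r["score"],2)) for r in landmark_of(n,c)])
    m=optics.camera_model(c);print(np.round(m["extrinsics"],3).tolist())
s=ctrl.get_state();print(s["time"],s["tcp_rot"])
E
```

```text
pics
scene scoop [(array([246., 189.]), 0.91)]
scene pan [(array([351., 299.]), 0.97)]
scene ball [(array([343., 334.]), 0.8), (array([363., 417.]), 0.76), (array([412., 393.]), 0.65), (array([251., 355.]), 0.54), (array([455., 382.]), 0.53)]
scene chip []
scene lm scoop [(array([239.1, 207.9]), 0.79)]
scene lm scoop_grip [(array([243.5, 165.3]), 0.91)]
scene lm pan [(array([351.4, 296.5]), 0.62)]
scene lm ball [(array([412.9, 393. ]), 0.81), (array([455.8, 380.2]), 0.69), (array([342.8, 330.1]), 0.58), (array([251.7, 355.2]), 0.51)]
scene lm chip [(array([321.4, 339.5]), 0.41)]
[[-0.875, -0.338, 0.348, 0.852], [0.485, -0.606, 0.631, 0.504], [-0.003, 0.72, 0.694, 0.618], [0.0, 0.0, 0.0, 1.0]]
top scoop [(array([474., 210.]), 0.9)]
top pan [(array([281., 256.]), 0.88)]
top ball [(array([260., 147.]), 0.74), (array([242., 223.]), 0.71), (array([163., 239.]), 0.65), (array([167., 199.]), 0.63), (array([158., 282.]), 0.53)]
top chip []
top lm scoop [(array([459., 206.]), 0.68)]
top lm scoop_grip [(array([485.2, 217.2]), 0.61)]
top lm pan [(array([283.5, 252.3]), 0.74), (array([484. , 218.9]), 0.42)]
top lm ball [(array([164.4, 236.4]), 0.76), (array([158.6, 281.2]), 0.76), (array([164. , 200.7]), 0.68), (array([244. , 226.6]), 0.65), (array([262.4, 147.3]), 0.61)]
top lm chip [(array([253.4, 201.4]), 0.46)]
[[-0.026, 0.997, -0.066, 0.537], [-1.0, -0.025, 0.007, 0.017], [0.005, 0.066, 0.998, 0.816], [0.0, 0.0, 0.0, 1.0]]
1.0 [-3.06696204e+00 -6.80625416e-01  3.61548515e-05]
```

View pics/scene0.png

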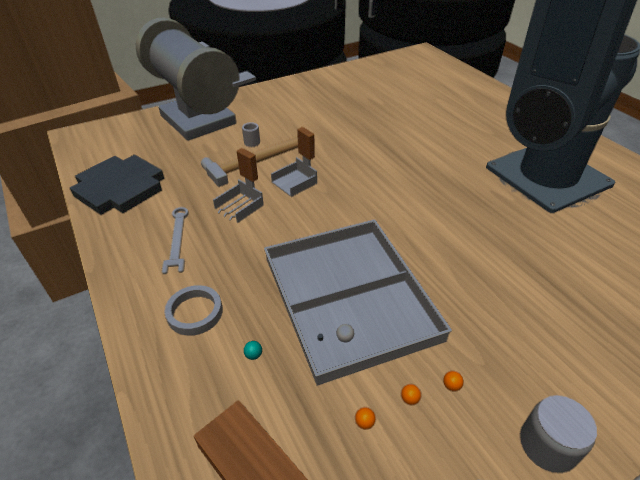

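View pics/top0.png

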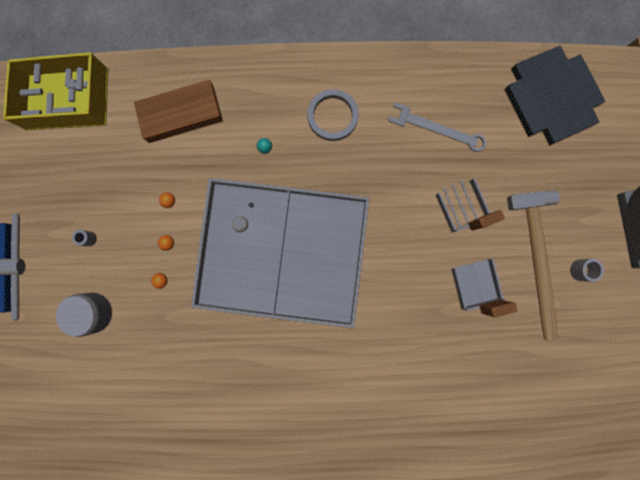

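Run:
```python
import cv2,numpy as np
im=cv2.imread("pics/top0.png")
a=cv2.resize(im[160:250,420:540],None,fx=5,fy=5,interpolation=cv2.INTER_CUBIC)
b=cv2.resize(im[170:335,180:380],None,fx=4,fy=4,interpolation=cv2.INTER_CUBIC)
im=cv2.imread("pics/scene0.png")
c=cv2.resize(im[110:230,190:330],None,fx=5,fy=5,interpolation=cv2.INTER_CUBIC)
cv2.imwrite("pics/a.png",a[:600,:800]);cv2.imwrite("pics/b.png",b[:600]);cv2.imwrite("pics/c.png",c)
```

```text
(no output)
```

View pics/a.png

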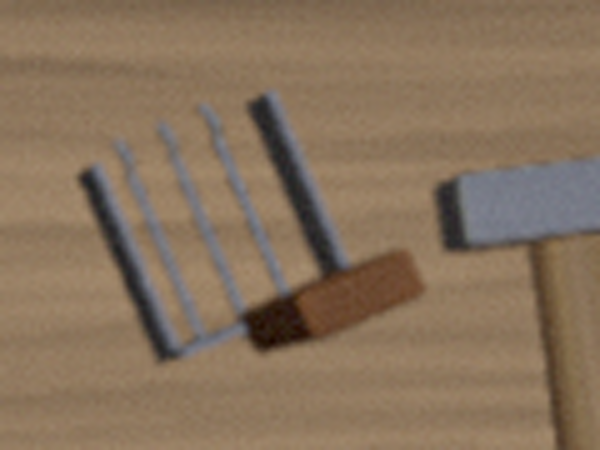

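View pics/b.png

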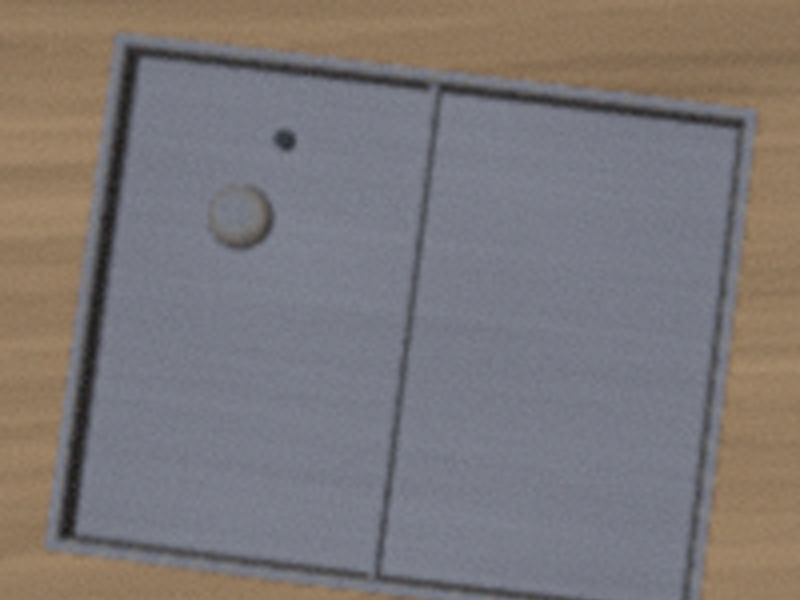

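View pics/c.png

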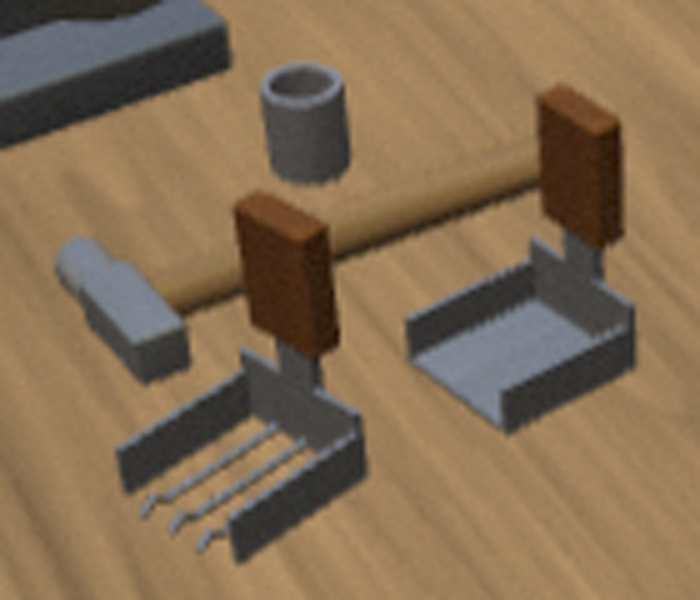

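```bash
cat > fit.py <<'E'
from h import *
from scipy.optimize import least_squares
def fit(obs,x0):
    def f(p):
        r=[]
        for cam,P,px in obs:
            Rz=R.from_euler('z',p[2]).as_matrix()
            W=Rz@(np.array(P)/1000)+[p[0],p[1],0]
            r+=list(proj(cam,W)[0]-px)
        return np.array(r)
    s=least_squares(f,x0,loss='soft_l1');return s.x,f(s.x).reshape(-1,2)
A=lambda u,v:np.array([420+u/5-.4,160+v/5-.4]);B=lambda u,v:np.array([180+u/4-.4,170+v/4-.4]);C=lambda u,v:np.array([190+u/5-.4,110+v/5-.4])
if __name__=="__main__":
    o=[("top",(42,17,3),A(120,143)),("top",(42,0,3),A(163,125)),("top",(42,-17,3),A(205,105)),("top",(36,33.5,24),A(91,172)),("top",(36,-33.5,24),A(267,97)),("top",(-37,0,115),A(360,293)),("top",(-36,34,0),A(165,358)),
    ("scene",(-37,0,115),C(282,213)),("scene",(36,33.5,24),C(233,522)),("scene",(36,-33.5,24),C(121,453)),("scene",(42,17,2),C(203,548)),("scene",(42,0,2),C(175,530)),("scene",(42,-17,2),C(146,513))]
    p,r=fit(o,[.6,-.25,.3]);print("scoop",np.round(p,4));print(np.round(r,1).tolist())
    o=[("top",(108,135,30),B(120,35)),("top",(108,-135,30),B(757,112)),("top",(-108,135,30),B(48,548)),("top",(-108,-135,30),np.array([354,326.])),("top",(105,0,30),B(437,87)),("top",(-105,0,30),B(376,576))]
    q,r=fit(o,[.5,0.05,0]);print("pan",np.round(q,4));print(np.round(r,1).tolist())
    px,py,pt=q
    for n,u,z in(("ball",B(240,215),.017),("chip",B(285,140),.0075)):
        W=at_z("top",u,z);l=R.from_euler('z',-pt).apply(W-[px,py,0]);print(n,W,np.round(l*1000,1))
    for n,u,z in(("ball",(344.5,332),.017),("chip",(320.5,337.5),.0075)):
        W=at_z("scene",u,z);l=R.from_euler('z',-pt).apply(W-[px,py,0]);print(n,W,np.round(l*1000,1))
E
python3 fit.py
python3 - <<'E'
from h import *
print(R.from_rotvec(ctrl.get_state()["tcp_rot"]).as_matrix().round(3)); print(np.round(optics.camera_model("wrist")["extrinsics"],3))
E
```

```text
scoop [ 0.6385 -0.2343  0.3753]
[[-0.7, -0.1], [-0.7, -0.2], [-0.5, 0.2], [1.0, -1.1], [0.5, -0.9], [1.0, 0.6], [-1.0, 1.3], [0.2, -0.6], [0.3, -0.9], [-0.0, -0.7], [-0.1, 0.4], [-0.3, 0.5], [-0.1, 0.4]]
pan [ 0.5654  0.0819 -0.1445]
[[0.8, 1.0], [-0.7, 0.2], [1.8, -0.6], [-0.5, -0.2], [-0.2, -1.2], [-0.4, 0.7]]
ball [0.61637791 0.1529621  0.017     ] [40.2 77.6 17. ]
chip [0.64952714 0.13452701 0.0075    ] [75.6 64.2  7.5]
ball [0.61633998 0.15001766 0.017     ] [40.6 74.7 17. ]
chip [0.65059068 0.13505395 0.0075    ] [76.6 64.8  7.5]
[[ 0.906  0.423 -0.   ]
 [ 0.423 -0.906  0.   ]
 [-0.    -0.    -1.   ]]
[[ 0.423  0.871  0.249  0.285]
 [-0.906  0.407  0.116 -0.446]
 [ 0.    -0.274  0.962  0.375]
 [ 0.     0.     0.     1.   ]]
```

```bash
cat >> h.py <<'E'
S=np.array([.6385,-.2343,.3753]); PAN=np.array([.5654,.0819,-.1445])
FLIP=1; GZ=.066
def rot(yaw,pitch=0,flip=None):
    # scoop rotation: yaw about z, pitch>0 = mouth up
    f=FLIP if flip is None else flip
    Rs=R.from_euler('z',yaw)*R.from_euler('y',-pitch)
    M=np.array([[0,f,0],[f,0,0],[0,0,-1.]]) # columns: tool axes in scoop frame
    return Rs,(Rs*R.from_matrix(M))
OFF=np.array([-.037,0,GZ])
def tcp(x,y,z,yaw,pitch=0,flip=None):
    Rs,Rt=rot(yaw,pitch,flip)
    return np.array([x,y,z])+Rs.apply(OFF),Rt.as_rotvec()
def panp(x,y,z,yaw=0,pitch=0,pt=None):
    "scoop origin at pan-local mm"
    c=R.from_euler('z',PAN[2]).apply(np.array([x,y,z])/1000)+[PAN[0],PAN[1],0]
    return tcp(*c,PAN[2]+yaw,pitch)
E
python3 - <<'E'
import h
from h import *
for f in(1,-1):
    h.FLIP=f
    for P in (tcp(S[0],S[1],.1,S[2]),tcp(S[0],S[1],0,S[2]),panp(-16,65,60,.157),panp(62,65,60,0),panp(0,-67,60,0)):
        q=inverse_kinematics(*P);print(f,P[0].round(3),None if q is None else np.round(q,2))
E
```

```text
1 [ 0.604 -0.248  0.166] [-0.49  0.38  0.36  1.55  0.    0.7 ]
1 [ 0.604 -0.248  0.066] [-0.49  0.4   0.19  1.35  0.    0.7 ]
1 [0.522 0.148 0.126] [ 0.15  0.1  -0.06  1.42  0.    1.71]
1 [0.599 0.143 0.126] [0.12 0.29 0.16 1.44 0.   1.84]
1 [0.519 0.021 0.126] [-0.09  0.04 -0.12  1.41  0.    1.63]
-1 [ 0.604 -0.248  0.166] [-0.49  0.38  0.36  1.55  0.   -2.44]
-1 [ 0.604 -0.248  0.066] [-0.49  0.4   0.19  1.35  0.   -2.44]
-1 [0.522 0.148 0.126] [ 0.15  0.1  -0.06  1.42  0.   -1.43]
-1 [0.599 0.143 0.126] [ 0.12  0.29  0.16  1.44  0.   -1.3 ]
-1 [0.519 0.021 0.126] [-0.09  0.04 -0.12  1.41  0.   -1.52]
```

Run:
```python
from h import *
p,r=tcp(S[0],S[1],.11,S[2]); ctrl.reach(p,r)
im,d=optics.grab_frame("wrist")
for c in (proj("wrist",[[*(R.from_euler('z',S[2]).apply([-.037,s*.02,.115])+[S[0],S[1],0])] for s in(-1,0,1)])): cv2.circle(im,tuple(int(v) for v in c),3,(0,0,255),-1)
cv2.imwrite("pics/w1.png",im);print(ctrl.get_state()["time"])
```

```text
2.6917
```

View pics/w1.png

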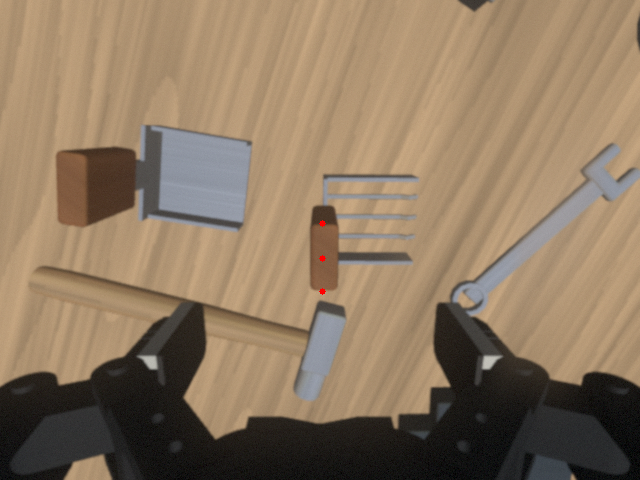

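Run:
```python
from h import *
p,r=tcp(S[0]+.0008,S[1],0,S[2]); print(ctrl.line_to(p,r,rate=.12,until_force=8))
w=jaws.gripper_to(0,grasp_force=90);s=ctrl.get_state();print(w,s["gripper_width"],s["position"],s["force"],s["time"])
ctrl.line_to(p+[0,0,.09],rate=.12)
im,d=optics.grab_frame("scene");cv2.imwrite("pics/s1.png",cv2.resize(im[80:280,180:420],None,fx=3,fy=3,interpolation=cv2.INTER_CUBIC))
im,d=optics.grab_frame("wrist");cv2.imwrite("pics/w2.png",im)
s=ctrl.get_state();print(s["force"],s["time"],s["gripper_width"])
```

```text
False
False 0.014796720148735572 [ 0.60526423 -0.24795968  0.0663357 ] [ 0.96451291 -0.82888147  1.21036582] 4.4
[-0.64475916  0.43995461 -2.45495073] 5.4 0.015275804652899898
```

View pics/s1.png

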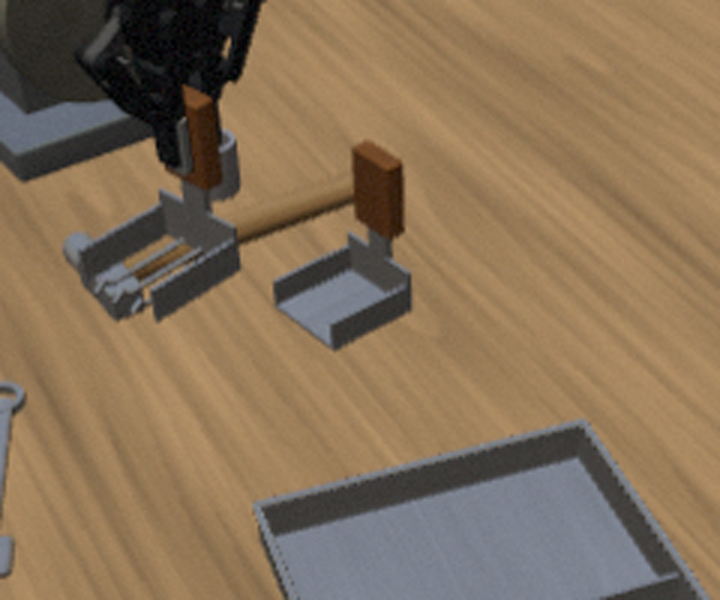

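View pics/w2.png

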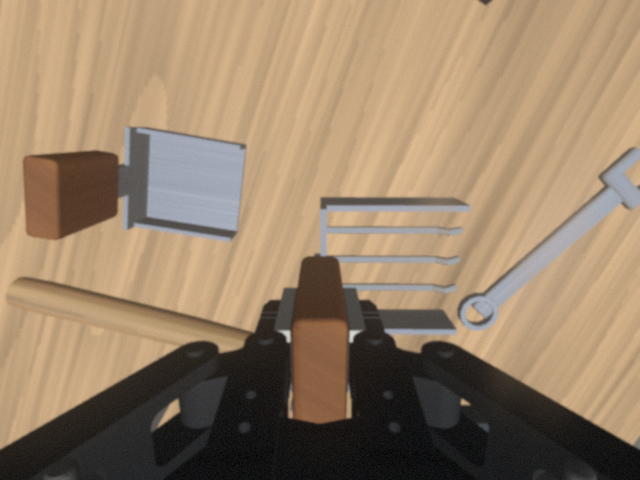

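Run:
```python
from h import *
from scipy.optimize import least_squares
obs=[((42,17,3),(461,231)),((42,0,3),(458,260)),((42,-17,3),(455,288)),((36,33.5,24),(467,206)),((36,-33.5,24),(453,328)),((-36,33.5,34),(324,200))]
s=ctrl.get_state();T=R.from_rotvec(s["tcp_rot"]);p0=np.array(s["position"])
Rs0=T*R.from_matrix([[0,1,0],[1,0,0],[0,0,-1.]]).inv()
def f(v,full=True):
    Rs=Rs0*R.from_euler('zy',[v[3],-v[4]])
    o=p0-Rs0.apply([-.037,0,.066])+Rs0.apply(v[:3])
    return np.concatenate([proj("wrist",o+Rs.apply(np.array(P)/1000))[0]-u for P,u in obs]+[np.array([v[0],v[1],v[2]])/.002, np.array(v[3:])/.03])
r=least_squares(f,np.zeros(5));print((r.x*1000).round(1),f(np.zeros(5))[:12].reshape(-1,2).round(1).tolist(),r.fun[:12].round(1))
# next: over pan
```

```text
[ -0.6   2.3  -2.4 -49.9  23.9] [[2.3, -0.7], [2.2, -0.5], [2.3, -0.5], [3.0, 2.2], [3.7, 3.5], [-1.6, 12.5]] [ 1.7 -1.6  0.1 -1.6 -1.2 -1.8  2.9  0.8 -2.6  1.2 -0.9  2.7]
```

```bash
sed -i 's/GZ=.066$/GZ=.0663/' h.py
python3 - <<'E'
from h import *
th=.157;h_=np.array([np.cos(th),np.sin(th)]);n=np.array([-h_[1],h_[0]])
o=-16*h_+60.4*n
ctrl.reach(*panp(*o,60,th))
p,r=panp(*o,1.,th)
print(ctrl.line_to(p+[0,0,.02],r,rate=.12,until_force=10)); ctrl.pause(.2)
c=ctrl.line_to(p,rate=.02,until_force=4);s=ctrl.get_state()
print(c,"scoop z mm",(s["position"][2]-GZ)*1000,s["force"],s["time"])
im,d=optics.grab_frame("scene");cv2.imwrite("pics/s2.png",cv2.resize(im[200:400,240:480],None,fx=3,fy=3,interpolation=cv2.INTER_CUBIC))
im,d=optics.grab_frame("wrist");cv2.imwrite("pics/w3.png",im)
E
```

```text
False
True scoop z mm 2.988976525390652 [ 0.52397656 -0.20840412  5.50753353] 8.3917
```

View pics/s2.png

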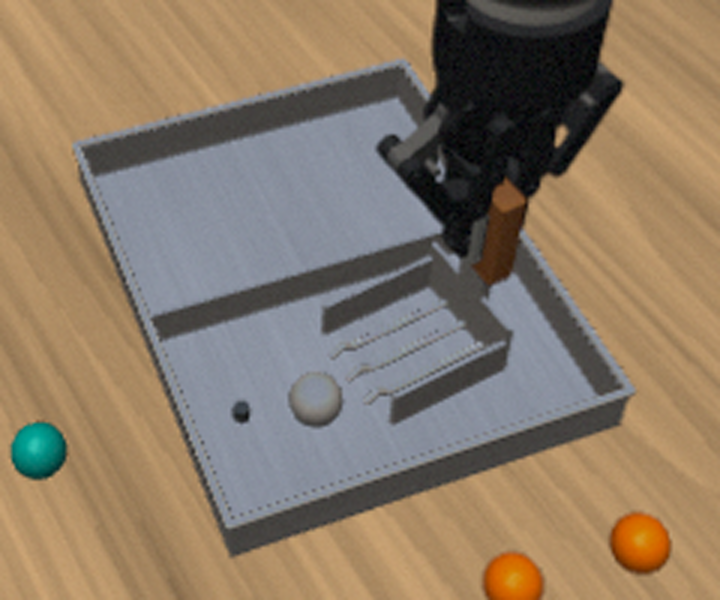

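View pics/w3.png

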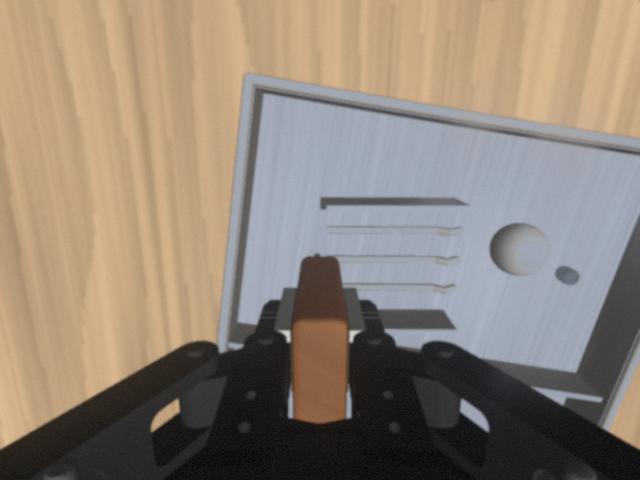

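Run:
```python
from h import *
th=.157;h_=np.array([np.cos(th),np.sin(th)]);n=np.array([-h_[1],h_[0]])
Z=3.4
ctrl.line_to(*panp(*(-16*h_+60.4*n),Z,th),rate=.02)
ctrl.line_to(*panp(*(48*h_+60.4*n),Z,th),rate=.05)
s=ctrl.get_state();print(s["time"],s["force"])
im,d=optics.grab_frame("scene");cv2.imwrite("pics/s3.png",cv2.resize(im[200:400,240:480],None,fx=3,fy=3,interpolation=cv2.INTER_CUBIC))
im,d=optics.grab_frame("wrist");cv2.imwrite("pics/w4.png",im)
```

```text
10.2333 [-0.00650954 -0.31901338 -2.50474571]
```

View pics/s3.png

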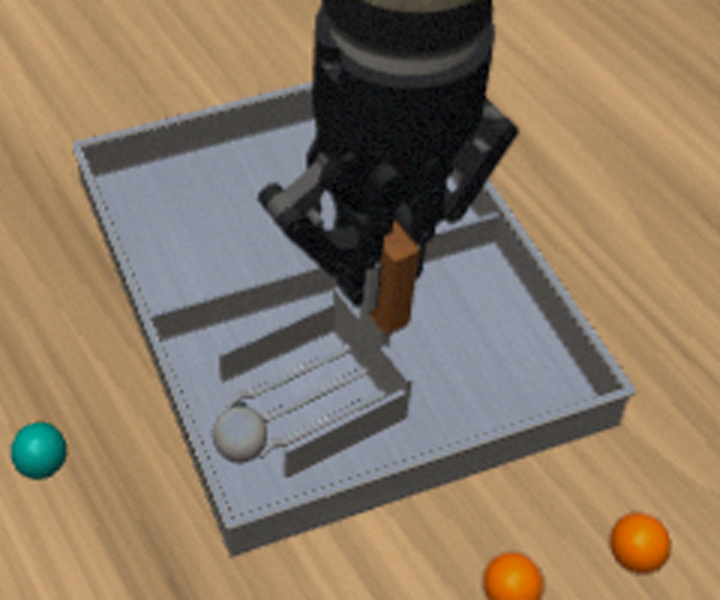

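View pics/w4.png

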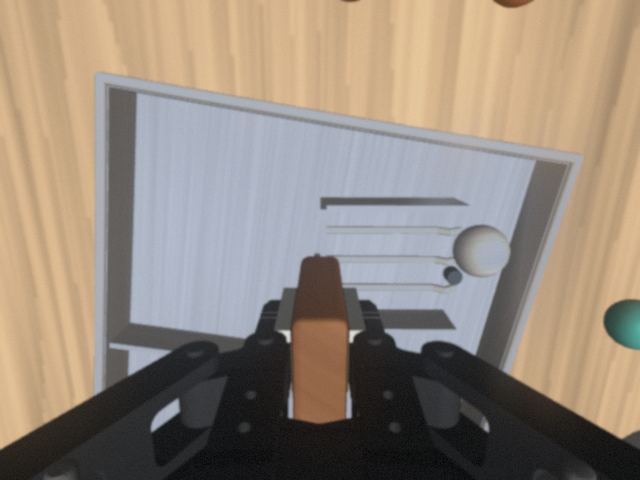

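Run:
```python
from h import *
Z=3.4
print(ctrl.line_to(*panp(55,73.5,Z,0),rate=.04,until_force=15))
s=ctrl.get_state();print(s["time"],s["force"])
print(ctrl.line_to(*panp(65,74,Z,0),rate=.03,until_force=15))
s=ctrl.get_state();print(s["time"],s["force"], R.from_euler('z',-PAN[2]).apply(np.array(s["position"])-[PAN[0],PAN[1],0])*1000+[37,0,0])
im,d=optics.grab_frame("scene");cv2.imwrite("pics/s4.png",cv2.resize(im[200:400,240:480],None,fx=3,fy=3,interpolation=cv2.INTER_CUBIC))
im,d=optics.grab_frame("wrist");cv2.imwrite("pics/w5.png",im)
```

```text
False
11.0 [-3.33000021 -0.07339737 -0.68771441]
False
11.4833 [-4.60118489  0.65541399  0.30455546] [64.27541479 73.95091005 69.52764098]
```

View pics/s4.png

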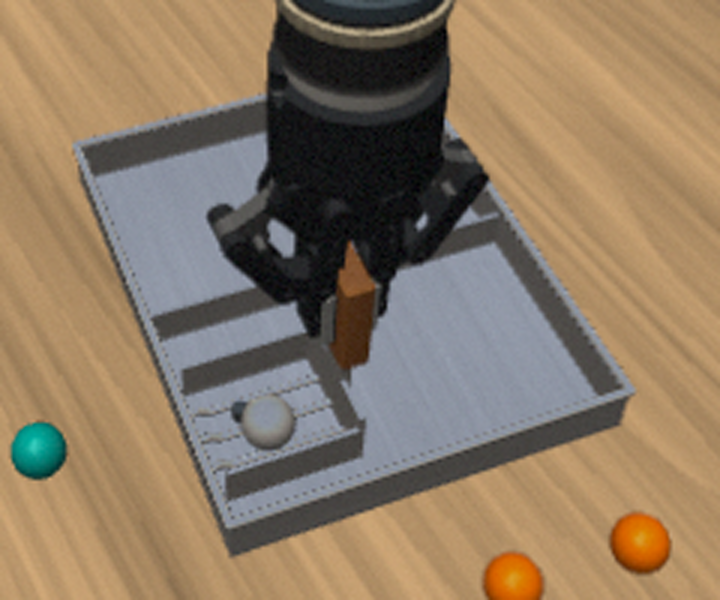

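View pics/w5.png

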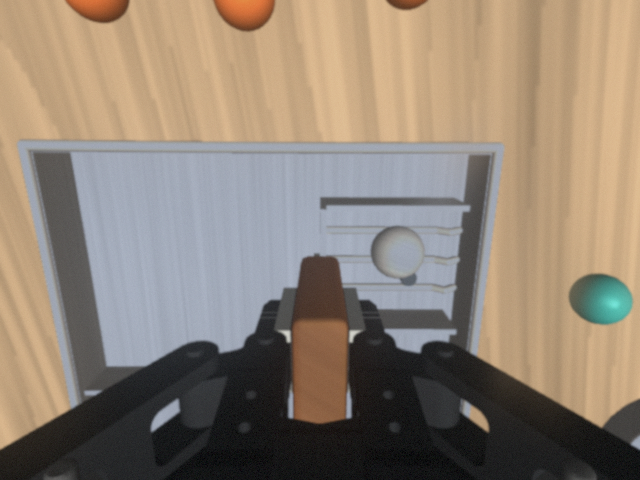

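Run:
```python
from h import *
ctrl.line_to(*panp(61,74,3.4,0),rate=.02)
ctrl.line_to(*panp(61,74,30,0),rate=.05)
ctrl.line_to(*panp(61,74,60,0,.1),rate=.06)
s=ctrl.get_state();print(s["time"],s["force"])
im,d=optics.grab_frame("scene");cv2.imwrite("pics/s5.png",cv2.resize(im[200:400,240:480],None,fx=3,fy=3,interpolation=cv2.INTER_CUBIC))
im,d=optics.grab_frame("wrist");cv2.imwrite("pics/w6.png",im)
```

```text
13.2167 [ 0.30254359  0.27536463 -3.36384558]
```

View pics/s5.png

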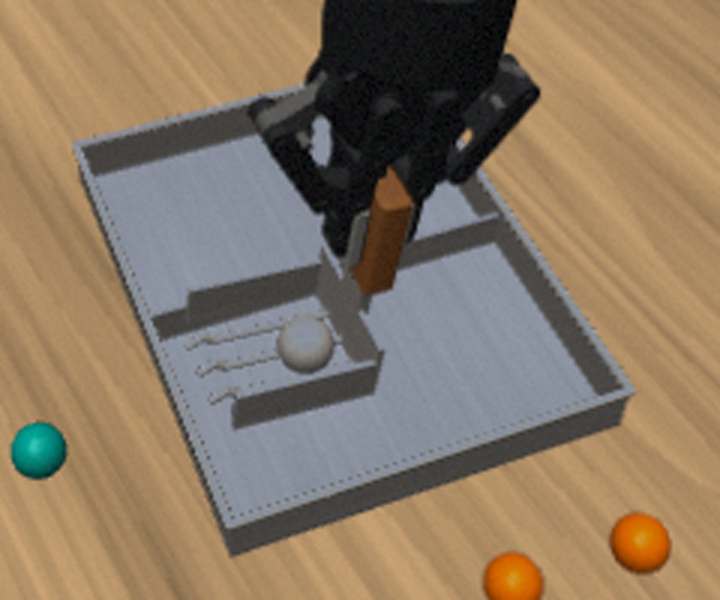

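View pics/w6.png

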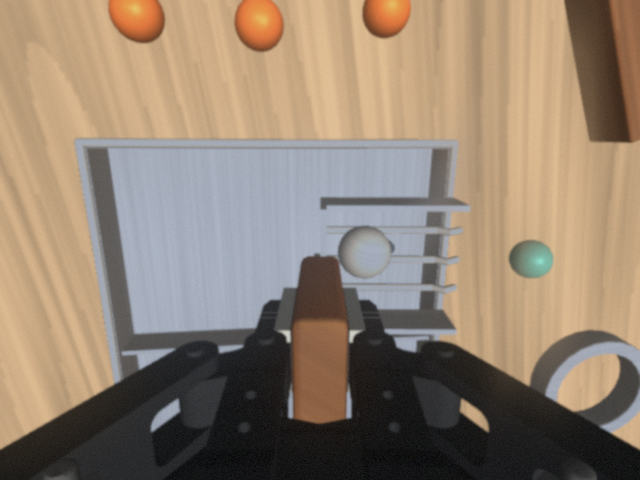

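Run:
```python
from h import *
im=cv2.imread("pics/w6.png");cv2.imwrite("pics/w6c.png",cv2.resize(im[190:320,310:480],None,fx=4,fy=4,interpolation=cv2.INTER_CUBIC))
for z in(.0075,.07):
  W=at_z("wrist",(391,247),z);print(z,R.from_euler('z',-PAN[2]).apply(W-[PAN[0],PAN[1],0])*1000)
```

```text
0.0075 [79.44434205 63.62291325  7.5       ]
0.07 [60.7655869  83.11451741 70.        ]
```

View pics/w6c.png

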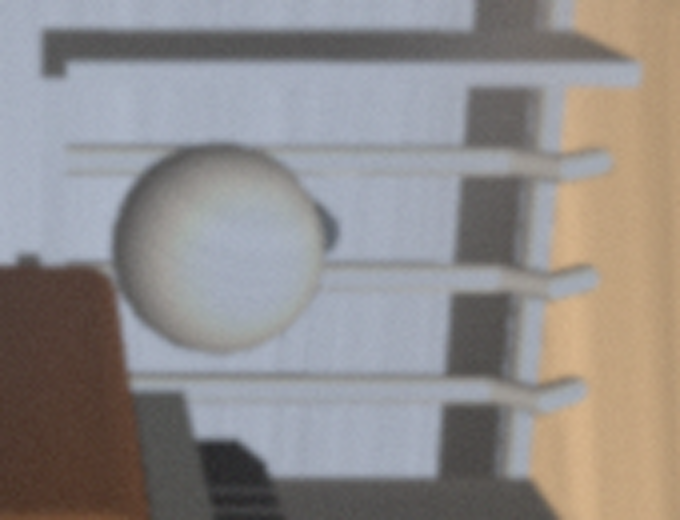

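Run:
```python
from h import *
ctrl.line_to(*panp(0,-67,60,0,.1),rate=.09)
ctrl.line_to(*panp(0,-67,25,0,.05),rate=.06)
ctrl.line_to(*panp(0,-67,8,0,0),rate=.04); ctrl.pause(.3)
c=ctrl.line_to(*panp(0,-67,1.5,0,0),rate=.015,until_force=4)
s=ctrl.get_state();print(c,(s["position"][2]-GZ)*1000,s["time"],s["force"])
im,d=optics.grab_frame("scene");cv2.imwrite("pics/s6.png",cv2.resize(im[200:400,240:480],None,fx=3,fy=3,interpolation=cv2.INTER_CUBIC))
im,d=optics.grab_frame("top");cv2.imwrite("pics/t6.png",cv2.resize(im[170:335,180:380],None,fx=3.6,fy=3.6,interpolation=cv2.INTER_CUBIC))
```

```text
True 2.9968871097948435 17.1 [0.27543696 0.46342066 5.29900634]
```

View pics/s6.png

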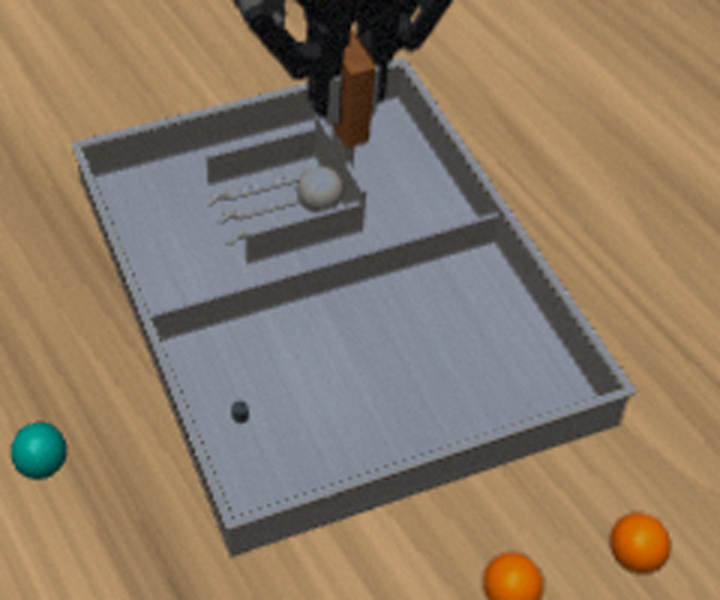

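View pics/t6.png

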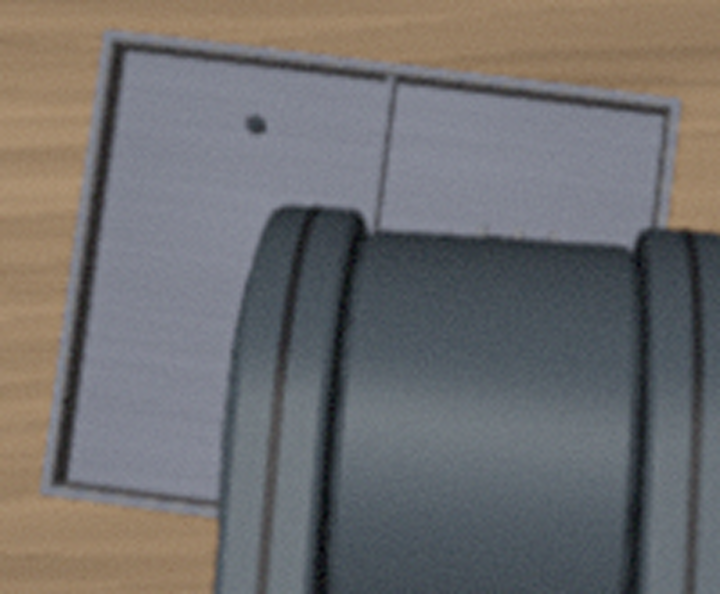

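Chip stays in the +y bay (about (240,411) in the crop) and the ball sits in the scoop on the empty bay's floor. Now I'll release.

Run:
```python
from h import *
s=ctrl.get_state();p=np.array(s["position"])
jaws.gripper_to(.05);ctrl.pause(.2);jaws.gripper_to(.085)
ctrl.line_to(p+[0,0,.12],rate=.1)
im,d=optics.grab_frame("wrist");cv2.imwrite("pics/w7.png",im)
ctrl.goto_joints([-1.262,.048,.099,1.622,0,1.443])
im,d=optics.grab_frame("scene");cv2.imwrite("pics/s7.png",cv2.resize(im[200:400,240:480],None,fx=3,fy=3,interpolation=cv2.INTER_CUBIC))
im,d=optics.grab_frame("top");cv2.imwrite("pics/t7.png",cv2.resize(im[170:335,180:380],None,fx=3.6,fy=3.6,interpolation=cv2.INTER_CUBIC))
print(ctrl.get_state()["time"])
```

```text
21.8833
```

View pics/s7.png

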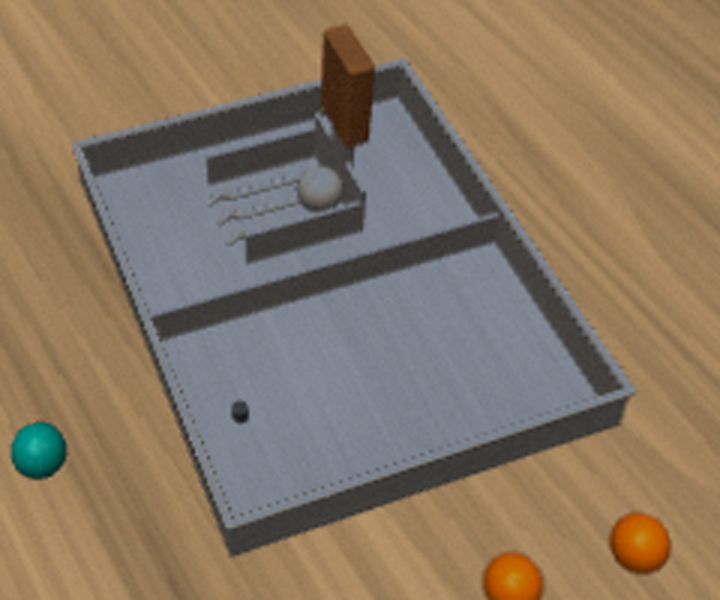

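View pics/t7.png

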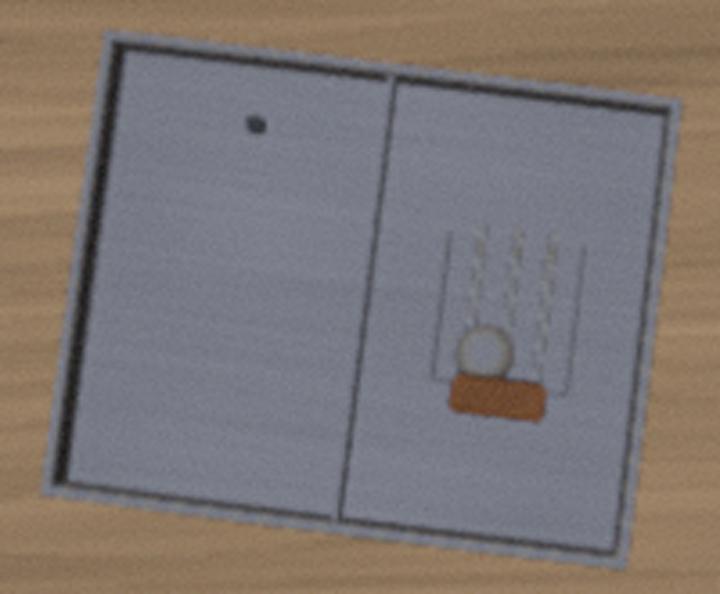

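The scoop stands flat in the empty bay with the ball at its back plate (crop ~(485,350)), and the chip is alone in the +y bay (~(256,125)).

```bash
python3 -c "
from h import *
ctrl.hand_in()"
```

```text
the job is handed in; nothing more can be done
```

The job is done and handed in, at about 22 s on the robot's clock. The big ball is in the slotted scoop, the scoop is flat in the pan's empty bay, and the chip is still in its own bay.

- **What I did:** I gripped the slotted scoop by its handle and slid it along the pan floor with the chip lined up in a slot. I pinned the ball against the far wall so it rode over the hump. Then I lifted it, carried it across with the mouth tilted up slightly, lowered it until it touched the floor, let go and moved the arm away. Only the scoop touched the ball and the chip.
- **Last checks:** The final scene and top pictures, taken after release with the arm clear, show all three in place. The scoop touched down with its underside at z = 3.0 mm, which is the pan floor. The chip stayed within about 3 mm of where it started. No check failed.
- **One disagreement:** A first fit of how the scoop sat in the gripper suggested a tilt of a few degrees. I put that down to one misread point and set it aside. The other points fitted within about 4 pixels, and the later contact height and alignment agreed with them.

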